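# Dig out the stack key and pinch its pad in the two-stop press

## Task

Move the two pieces lying crosswise on top in the parts tray over to the tray's empty half, take out the brass stack key underneath and lay it flat along the bed of the pad press with its wide cup centred under the presser foot. Then, with the key let go, push the slanted plunger down to its soft first stop, rest there about half a second, push on to the stiff second stop, hold it a moment and let the plunger spring all the way back. Do not knock the magnifier, and leave the jar, spring gauge and screwdriver where they are.

Things in the scene. Friction and masses are not known exactly. Their poses are not given: they have to be found in the camera images.
- tray: Fixed wooden parts tray, 190 mm (own x) by 340 mm (own y); origin centre of underside. Floor 4 mm thick; along each long side a 25 mm wide ledge, top 30 mm up, leaves a channel (x -65 to +65 mm) down to the floor. Long walls (x = +-90 to 95 mm) 42 mm high, end walls (5 mm thick) 30 mm high. Loaded half: own -y.
- tray_empty (a point): Middle of the tray's empty half at ledge height: tray's own (0, 92, 30) mm; axes as the tray. Top pieces belong here, across the ledges, origins at tray's own y 30 to 170 mm.
- fsharp_key: Loose nickel F-sharp key, 160 mm along own x, 70 g. Bar 12 mm wide (y), 12 mm high; round cup 30 mm across, 10 mm high at +x (centre 65 mm); touch plate 20 mm wide at -x. Flat underside, origin mid-bar on the underside. Starts across the tray's ledges over the stack key.
- leveler: Loose ivory plastic tone hole leveler, 165 mm along own x, 60 g. Handle bar 16 mm wide (y), 18 mm high, x -83 to +42 mm; disc head 42 mm across, 14 mm high (24 mm hub to 20 mm), centre x = +61 mm. Flat underside, origin on the underside under the bar. Starts across the tray's ledges over the stack key.
- stack_key: Loose brass stack key, 170 mm along own y, 90 g. Bar 12 mm wide (x), 12 mm high; wide cup 36 mm across at y = +67 mm, small touch 24 mm across with white pearl at y = -73 mm; both 12 mm high (14 with studs). Flat underside, origin there at mid-length. Starts on the tray's floor under the other two, cup towards the empty half.
- key_cup (a point): Centre of the underside of the stack key's wide cup; axes as the stack key.
- key_grip (a point): Good grip point on the stack key's bar: 35 mm from its origin towards the small touch, 102 mm from the cup centre, 6 mm above the underside.
- press: Fixed grey pad press; origin centre of underside of its bed, 110 (x) by 230 mm (y), bed top 20 mm up; own -x faces the robot. At +y a column (x +-25, y 87 to 113 mm) carries a head (x +-27, y 36 to 114, z 67 to 109 mm) over the bed. The key lies along own y, cup towards +y, slid in under head and foot along the bed.
- anvil (a point): Centre of the round black spot on the bed under the presser foot: press's own (0, 60, 20) mm; axes as the press. The cup's centre belongs here, within 12 mm.
- foot_tip (a point): Centre of the underside of the round rubber presser foot, 20 mm across, below the head: 27 mm above the bed at rest, so a 12 mm cup has 15 mm play. Stays up to the plunger's first stop, then comes down 15 mm, onto the cup, at the second.
- cap_top (a point): Centre of the outer face of the plunger's flat black cap (32 mm across, 10 thick); at rest 178 mm up, at press's own (0, 124) mm. Own z = plunger axis, out of its barrel (30 mm thick, rising from the head), leaning 35 deg from vertical towards the press's +y; push along -z. Moves with the plunger.
- plunger (a joint): Soft part of the plunger's travel in m: 0 at rest, 0.012 at the first stop. Spring 1.5 N at rest, 3.3 N at the first stop.
- sleeve (a joint): Stiff part of the plunger's travel in m: 0 until the first stop is pushed with over 8 N, then 1 N per mm up to 0.006 (14 N), the hard second stop. Total cap travel 18 mm. All springs back by itself.
- magnifier: Fixed magnifier; origin under its post (base 66 mm across, post 16 mm, pivot 28 mm across to 285 mm up). A 10 mm arm at 270 mm height runs to the lens, 82 mm across, 266 to 274 mm up, centred at own (-90, 0) mm, over the press's head: no room for a gripper straight above the plunger. Not to be touched with over 3 N.
- pad_jar: Bystander: upright jar, 56 mm across, 85 mm high, origin at the centre of its base.
- spring_gauge: Bystander: flat black steel spring gauge lying down, 127 mm long (own x -77 to +50 mm), 44 mm wide, with small pins up to 25 mm high.
- driver: Bystander: screwdriver lying down, 160 mm long along own x.
Not all that is in view belongs to the job. Leave any purple or turquoise look-alike of the leveler alone.

How it is judged:
By the outcome, as a careful person would: the job done as asked, in the order asked, and still so for the second after the job is handed in, with the robot touching nothing.
It also fails if it takes over 72 s, if anything falls off the work surface, if the arm or the gripper's body presses on something with over 40 N, if the wrist force passes 120 N, or if a joint passes its speed limit or range.

## Robot

A 7-joint arm with a two-finger parallel gripper is mounted at the origin on the work surface. World frame = base frame: x ahead of the robot, y to its left, z up, the work surface at z = 0. Lengths are in m, angles in rad, forces in N, time in s.
With the tool pointing down it reaches from about 0.425 to 0.95 m from the base axis. Payload 4.7 kg.
Tool frame: the origin (TCP) lies on the centre line of the jaws, within the pads' length; the fingertips stand 25 mm ahead of it and the grasp point (between the pads) lies 6 mm ahead of it; z points along the fingers, y is the line along which they close (so a half turn about z gives the same grasp; the last joint's range is limited). The gripper opens to 85 mm and grips with 20 to 120 N. Pads are 22 mm wide; open, the fingers measure 114 mm over their backs; the gripper's body (76 mm by 85 mm) begins 54 mm behind the grasp point. The pads swing forward as they close: fully open they stand 13 mm farther back than shut.
Start: joints at [-1.196, 0.469, -0.049, 1.532, 0.024, 1.141, -0.082], TCP at [0.265, 0.621, 0.256] pointing down, gripper open.
Joint ranges: [-2.59, 2.59], [-0.33, 1.99], [-1.39, 1.29], [0.1, 2.45], [-1.04, 4.18], [0.21, 1.99], [-2.66, 2.66]. Speed limits (rad/s): [2.57, 2.57, 3.14, 3.14, 3.14, 3.14, 3.14].

## Interface

Orientations are given as a unit quaternion [w, x, y, z].
In Python, from workcell import * gives the robot as it stands.
- The arm moves only by the tool drive_tool, never from a script. Its argument "deltas" is text: rows parted by semicolons, each of 7 numbers parted by spaces: the shift along the tool's x, y, z each as a share of 0.5 m, from -1 to 1, then the turn, a rotation vector about the tool's x, y, z each as a share of 90 degrees, from -1 to 1, then the closure, from 0 (fully open) to 1 (shut). In form: tx ty tz wx wy wz hand; .... A call has 1 to 12 rows; each row is the pose to reach, as a shift and turn from the pose commanded when the call began, along the tool's axes at that moment; what a row does not reach only later rows make up. A row lasts 1/10 s, in which the tool goes at most 50 mm and 8.59 degrees, less where a joint would pass 70% of its speed; a pose out of reach is approached as far as the arm can. A call with a number of a shift or a turn outside -1 to 1 is refused whole. A call with a gripper value outside its range is refused whole. The fingers move at their own pace and stop on an object; "force" is the grip in N (left out, the last holds). Time passes only in rows, so rows that repeat a pose let the fingers close. It gives the time, the measured TCP pose, the force, the opening and the grip force at its end, in the units of the state.
- get_obs(): the state, without advancing time (a new reading comes with each control period).
- snapshot(name): name is "scene" or "top"; returns the picture (480x640x3 uint8, red, green, blue); there is no depth.
- get_calibration(name): a dict with "camera_matrix" (3x3 intrinsics, pixels), "extrinsics" (4x4, takes a point from camera to world coordinates). Camera axes: x right, y down, z forward; pixel columns grow to the right and rows downward; lengths in m; the calibration is good to about 2 mm. A picture is of the moment at which its call begins. get_calibration takes no time and is no camera call.
- close_job(): hands the job in; it is judged then, once.
The state is a dict: "t": time; "qpos": joint angles; "qd": joint speeds; "effort": joint torques, N m; "tcp_pos": TCP position; "eef_rot": TCP orientation; "ft_force": force on the tool from outside, world axes, zero at the start; "torque": the same for the moment, N m; "opening": finger opening in m; "grip_force": force on a finger pad.
Only numpy, scipy, OpenCV 4.12 (cv2) and the standard library are available. Lean on these libraries where they do the work, as an engineer would, in place of code of your own. Each camera call takes 0.05 s, during which the arm holds its last target. There are 200 camera calls.

## Working session

There is one attempt and no reset: what is moved stays moved. The work goes in short steps, Python scripts to look and compute and a tool call to move; the robot and the scene stay as the last step left them, time stands still between calls to the robot, and variables do not carry over. Pictures are saved under pics/ and viewed, at most 12 in all, crops included, and the job is handed in when it is done.

Besides the shell and the picture viewer there is one more tool, called as name(argument=value, ...) on one line, values as JSON. drive_tool: Moves the arm, as the interface text tells. Shift numbers are shares of 0.5 m and turn numbers shares of 90 degrees, none past 1 either way. Its arguments: {"type":"object","properties":{"deltas":{"type":"string"},"force":{"type":"number"}},"required":["deltas"]}

```bash
mkdir -p pics; ls
python3 - <<'E'
from workcell import *
import cv2,numpy as np
for n in("scene","top"):
    im=snapshot(n);cv2.imwrite(f"pics/{n}0.png",im[:,:,::-1]);c=get_calibration(n);print(n,np.round(c["camera_matrix"],1).tolist(),np.round(c["extrinsics"],3).tolist())
o=get_obs();print(o)
E
```

```text
pics
scene [[511.4, 0.0, 327.5], [0.0, 511.4, 236.7], [0.0, 0.0, 1.0]] [[-0.384, 0.587, -0.713, 1.434], [0.923, 0.246, -0.295, 0.382], [0.003, -0.771, -0.636, 0.936], [0.0, 0.0, 0.0, 1.0]]
top [[620.5, 0.0, 318.0], [0.0, 620.5, 236.4], [0.0, 0.0, 1.0]] [[0.002, -0.998, 0.063, 0.444], [-1.0, -0.002, 0.011, -0.009], [-0.011, -0.063, -0.998, 1.576], [0.0, 0.0, 0.0, 1.0]]
{'t': 0.1, 'qpos': array([-1.19591301,  0.46933842, -0.04861686,  1.5335708 ,  0.02410225,
        1.1410085 , -0.08233213]), 'qd': array([ 8.33055659e-04, -1.31582837e-03, -7.58719288e-05, -3.54123640e-03,
       -1.09861721e-04, -6.69251343e-04,  4.28128176e-05]), 'effort': array([ 1.77334018e-04, -5.11514068e+01, -4.68921592e-02, -2.38390929e+01,
        1.08170774e-02,  4.36647257e-03, -8.70984564e-06]), 'tcp_pos': array([0.26499255, 0.62028414, 0.25538302]), 'eef_rot': array([-1.48232698e-04,  2.00514381e-01,  9.79690373e-01, -8.56960829e-04]), 'ft_force': array([ 0.13904999, -0.07159993, -0.68352389]), 'torque': array([-0.03154188,  0.01910976, -0.0110714 ]), 'grip_force': 0.0, 'opening': 0.08514262735327244}
```

View pics/scene0.png

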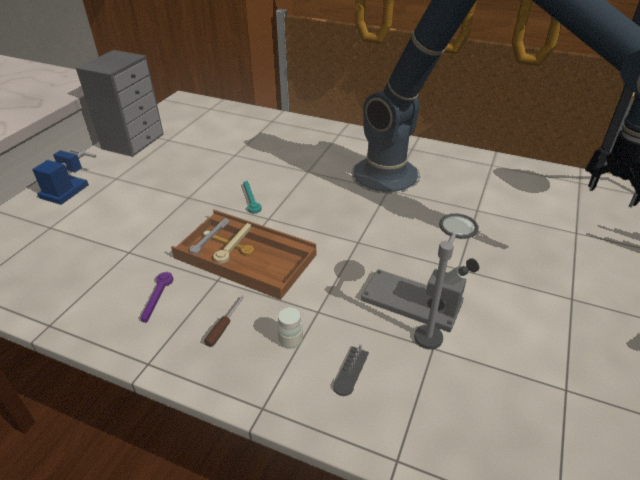

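View pics/top0.png

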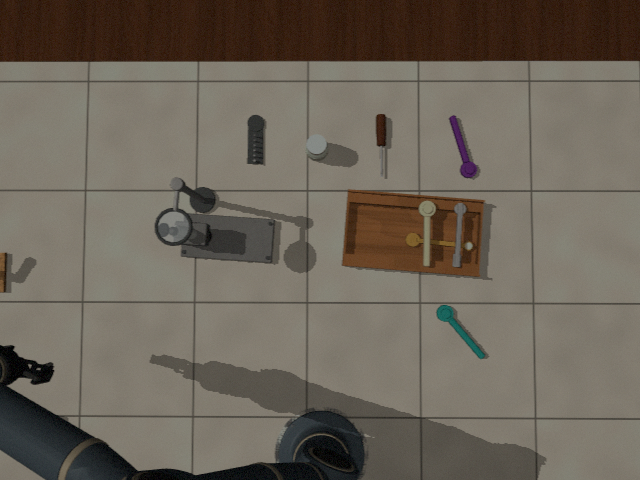

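```bash
cat > h.py <<'E'
import numpy as np,cv2
from workcell import *
def ray(n,u,v):
    c=get_calibration(n);K=c["camera_matrix"];T=c["extrinsics"]
    return T[:3,3],T[:3,:3]@np.linalg.solve(K,[u,v,1.])
def px(n,u,v,z):
    o,d=ray(n,u,v);return o+d*(z-o[2])/d[2]
def proj(n,p):
    c=get_calibration(n);T=c["extrinsics"];q=c["camera_matrix"]@(T[:3,:3].T@(np.array(p)-T[:3,3]));return q[:2]/q[2]
def tri(a,b):
    (o1,d1),(o2,d2)=ray("scene",*a),ray("top",*b)
    s=np.linalg.lstsq(np.c_[d1,-d2],o2-o1,rcond=None)[0]
    p,q=o1+d1*s[0],o2+d2*s[1];return (p+q)/2,np.linalg.norm(p-q)
E
python3 - <<'E'
import cv2
t=cv2.imread("pics/top0.png");s=cv2.imread("pics/scene0.png")
cv2.imwrite("pics/c1.png",cv2.resize(t[182:282,338:496],None,fx=5,fy=5,interpolation=cv2.INTER_CUBIC))
cv2.imwrite("pics/c2.png",cv2.resize(t[172:272,145:285],None,fx=5,fy=5,interpolation=cv2.INTER_CUBIC))
cv2.imwrite("pics/c3.png",cv2.resize(s[205:355,350:490],None,fx=4,fy=4,interpolation=cv2.INTER_CUBIC))
E
```

```text
(no output)
```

View pics/c1.png

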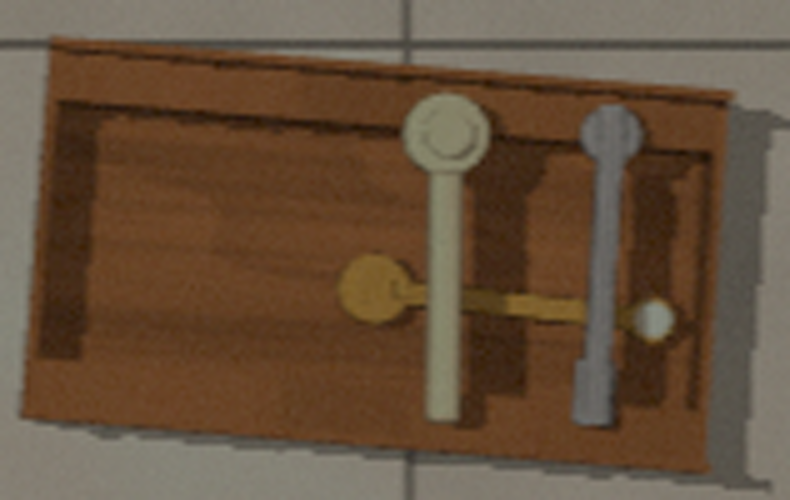

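View pics/c2.png

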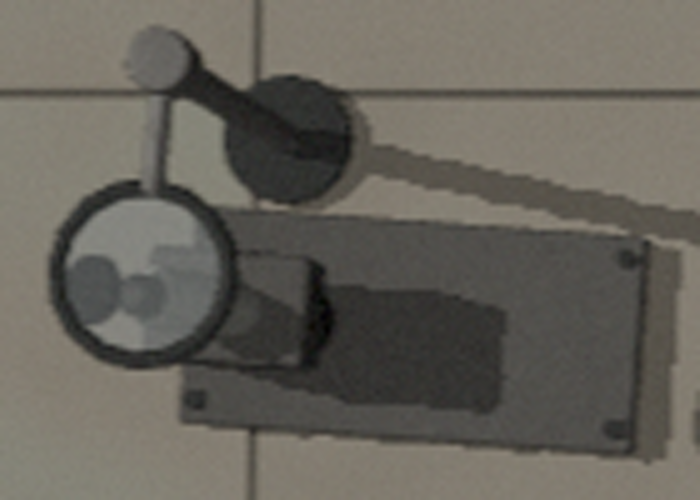

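View pics/c3.png

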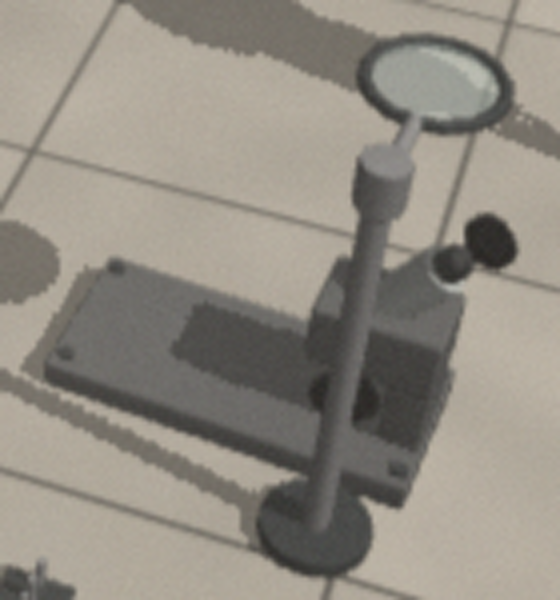

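```bash
cat >> h.py <<'E'
A1=lambda u,v:((u+.5)/5+338-.5,(v+.5)/5+182-.5)
A2=lambda u,v:((u+.5)/5+145-.5,(v+.5)/5+172-.5)
A3=lambda u,v:((u+.5)/4+350-.5,(v+.5)/4+205-.5)
E
python3 - <<'E'
from h import *
np.set_printoptions(precision=4,suppress=True)
ang=lambda d:np.degrees(np.arctan2(-d[0],d[1])) # yaw of own y axis
P=[px("top",*A1(*p),.042) for p in[(52,38),(735,93),(710,470),(22,418)]]
print("tray",np.mean(P,0),[np.linalg.norm(P[i]-P[i-1]) for i in range(4)],ang(P[0]-P[1]),ang(P[3]-P[2]))
P=[px("top",*A2(*p),.020) for p in[(645,238),(633,453),(180,424)]]
c=(P[0]+P[2])/2;print("press",c,[np.linalg.norm(P[i]-P[i-1]) for i in(1,2)],ang(P[2]-P[1]),ang((lambda d:np.array([-d[1],d[0]]))( (P[0]-P[1])[:2])))
y=(P[2]-P[1]);y/=np.linalg.norm(y);print("anvil",c+.06*y,"cap",c+.124*y)
print("cap tri",tri(A3(490,241),A2(92,290)))
print("lens",tri(A3(435,84),A2(143,273)), px("top",*A2(143,273),.27))
print("pivot",tri(A3(386,160),A2(161,60)),px("top",*A2(161,60),.285))
im=cv2.imread("pics/top0.png");hsv=cv2.cvtColor(im,cv2.COLOR_BGR2HSV)
roi=np.zeros(im.shape[:2],np.uint8);roi[185:280,345:487]=1
H,S,V=[hsv[...,i].astype(int) for i in range(3)]
def comp(m,name):
    n,l,st,ce=cv2.connectedComponentsWithStats((m&(roi>0)).astype(np.uint8))
    for i in range(1,n):
        if st[i,4]>25:
            r=cv2.minAreaRect(np.argwhere(l==i)[:,::-1].astype(np.float32));print(name,st[i],ce[i],r)
comp((S<110)&(V>100)&(H>18)&(H<40),"ivory")
comp((S<70)&(V>75),"grey")
comp((S>120)&(V>100)&(H>16),"brass")
b=px
print("lev head",px("top",*A1(447,130),.05),px("top",*A1(443,412),.048),"bar",px("top",*A1(446,180),.048))
print("fs cup",px("top",*A1(611,133),.04),"end",px("top",*A1(592,420),.042))
print("key cup",px("top",*A1(374,288),.016),"pearl",px("top",*A1(654,319),.018))
E
```

```text
tray [ 0.5513 -0.2287  0.042 ] [np.float64(0.18957848139801495), np.float64(0.3396818172864883), np.float64(0.1872568647267428), np.float64(0.339456094737923)] -4.595330758768444 -4.203490672178046
press [0.5385 0.2364 0.02  ] [np.float64(0.10842008342138706), np.float64(0.22851193817845492)] -3.542277843112702 -2.799570384306403
anvil [0.5422 0.2963 0.02  ] cap [0.5462 0.3602 0.02  ]
cap tri (array([0.5474, 0.3591, 0.1738]), np.float64(0.0014064491293672991))
lens (array([0.5475, 0.3128, 0.2694]), np.float64(0.0019092234923018953)) [0.5477 0.3117 0.27  ]
pivot (array([0.6362, 0.3037, 0.2836]), np.float64(0.0028720162829552914)) [0.6363 0.3019 0.285 ]
ivory [345 185  74   5 258] [382.4225 186.9961] ((381.5, 187.0), (4.0, 73.0), 90.0)
ivory [420 185  16   5  55] [427.6364 186.8545] ((427.5, 187.0), (4.0, 15.0), 90.0)
ivory [437 185  50   5 190] [461.1105 186.9842] ((461.5, 187.0), (4.0, 49.0), 90.0)
ivory [394 192  25   2  40] [407.875 192.375] ((406.0, 192.5), (1.0, 24.0), 90.0)
ivory [420 192  14   4  29] [426.6897 193.1724] ((426.5, 193.5), (13.0, 3.0), -0.0)
ivory [434 192  53   8
[... 698 characters left out ...]
y [419 201  17  65 457] [426.3326 226.0044] ((427.0, 233.0), (16.0, 64.0), 0.0)
grey [453 203  14  64 411] [458.1922 232.6277] ((459.4246520996094, 234.54095458984375), (12.01855754852295, 63.177188873291016), 1.2188751697540283)
grey [465 243   8   6  36] [468.5278 245.4167] ((468.5, 245.5), (5.0, 7.0), 90.0)
brass [405 233  18  13 165] [412.9939 239.2182] ((413.5, 239.0), (12.0, 17.0), 90.0)
brass [439 241  16   5  65] [446.4923 243.0308] ((446.5, 243.0), (4.0, 15.0), 90.0)
lev head [ 0.6121 -0.2614  0.05  ] [ 0.4731 -0.2585  0.048 ] bar [ 0.5875 -0.261   0.048 ]
fs cup [ 0.6118 -0.3443  0.04  ] end [ 0.4694 -0.3328  0.042 ]
key cup [ 0.5359 -0.2297  0.016 ] pearl [ 0.5205 -0.3695  0.018 ]
```

Candidates: the leveler is ivory at top px (427,233), with look-alikes purple at (462,147) and turquoise at (460,332). The F-sharp key is grey at (459,235). The only brass piece is the stack key, cup at (413,240) and pearl at (469,246). The crops confirm these and the sizes match (cup to pearl 140.6 mm, press bed 108×228 mm).

```bash
cat >> h.py <<'E'
from scipy.spatial.transform import Rotation as R
def down(yaw,tilt=0): # tool y at yaw deg in world xy, z down, then tilted about world x by tilt deg
    a=np.radians(yaw);y=np.array([np.cos(a),np.sin(a),0]);z=np.array([0,0,-1.]);x=np.cross(y,z)
    return R.from_euler('x',tilt,degrees=True)*R.from_matrix(np.c_[x,y,z])
def go(p,rot,p0=None,r0=None):
    o=get_obs();p0=o["tcp_pos"] if p0 is None else np.array(p0);q=o["eef_rot"]
    r0=R.from_quat([*q[1:],q[0]]) if r0 is None else r0
    d=r0.inv().apply(np.array(p)-p0)/.5;w=(r0.inv()*rot).as_rotvec()/(np.pi/2)
    print("t",round(o["t"],2),"row",np.round(d,4),np.round(w,4),"rows>=",np.linalg.norm(d)*10,np.degrees(np.linalg.norm(w)*np.pi/2)/8.59)
E
python3 -c "
from h import *
r0=down(66.87)
go((.56,-.2605,.2),down(88.8),(.265,.621,.256),r0)
go((.42,.18,.25),down(77),(.265,.621,.256),r0)
go((.56,-.2605,.15),down(88.8),(.42,.18,.25),down(77))
"
```

```text
t 0.1 row [-1.2351 -1.3895  0.112 ] [ 0.      0.     -0.2437] rows>= 18.62474966274715 2.552968568102444
t 0.1 row [-0.6315 -0.6893  0.012 ] [ 0.      0.     -0.1126] rows>= 9.349695182197118 1.179278230500583
t 0.1 row [-0.471  -0.7954  0.2   ] [ 0.      0.     -0.1311] rows>= 9.458123492532755 1.3736903376018619
```

drive_tool(deltas="-0.63 -0.69 0.012 0 0 -0.11 0.5; -0.63 -0.69 0.012 0 0 -0.11 0.5; -0.63 -0.69 0.012 0 0 -0.11 0.5; -0.63 -0.69 0.012 0 0 -0.11 0.5; -0.63 -0.69 0.012 0 0 -0.11 0.5; -0.63 -0.69 0.012 0 0 -0.11 0.5; -0.63 -0.69 0.012 0 0 -0.11 0.5; -0.63 -0.69 0.012 0 0 -0.11 0.5; -0.63 -0.69 0.012 0 0 -0.11 0.5; -0.63 -0.69 0.012 0 0 -0.11 0.5; -0.63 -0.69 0.012 0 0 -0.11 0.5; -0.63 -0.69 0.012 0 0 -0.11 0.5", force=40)

```text
t: 1.3
tcp_pos: [0.419, 0.1801, 0.2502]
eef_rot: [-0.0, 0.115, 0.993, 0.0]
ft_force: [-0.1, 0.9, -0.3]
opening: 0.0428
grip_force: 0.0
```

```bash
python3 -c "
from h import *
print(get_obs()['opening'],get_obs()['tcp_pos'],get_obs()['qpos'])
go((.56,-.2605,.12),down(88.8))"
```

```text
0.04277538648625094 [0.41902607 0.18009052 0.25018717] [-0.60339626  0.11305532  0.11474331  2.04249559 -0.01619127  0.98695369
  0.85922488]
t 1.3 row [-0.4764 -0.7933  0.2599] [ 0.0003 -0.0003 -0.1338] rows>= 9.611292387090785 1.4018888752944756
```

drive_tool(deltas="-0.476 -0.793 0.26 0 0 -0.134 0.5; -0.476 -0.793 0.26 0 0 -0.134 0.5; -0.476 -0.793 0.26 0 0 -0.134 0.5; -0.476 -0.793 0.26 0 0 -0.134 0.5; -0.476 -0.793 0.26 0 0 -0.134 0.5; -0.476 -0.793 0.26 0 0 -0.134 0.5; -0.476 -0.793 0.26 0 0 -0.134 0.5; -0.476 -0.793 0.26 0 0 -0.134 0.5; -0.476 -0.793 0.26 0 0 -0.134 0.5; -0.476 -0.793 0.26 0 0 -0.134 0.5; -0.476 -0.793 0.26 0 0 -0.134 0.5; -0.476 -0.793 0.26 0 0 -0.134 0.5")

```text
t: 2.5
tcp_pos: [0.5607, -0.2593, 0.1192]
eef_rot: [-0.001, 0.01, 1.0, 0.001]
ft_force: [-0.4, 0.0, 0.5]
opening: 0.0426
grip_force: 0.0
```

```bash
python3 -c "
from h import *
print(get_obs()['tcp_pos'],get_obs()['qpos'])
go((.56,-.2605,.048),down(88.8))"
```

```text
[ 0.56071969 -0.25934177  0.11916604] [ 0.14598335  0.53328926  0.30025668  1.81479765 -0.2071768   0.82607434
  2.0997336 ]
t 2.5 row [ 0.0012 -0.0026  0.1423] [ 0.001  -0.0009  0.001 ] rows>= 1.423582125248966 0.01758678373603021
```

drive_tool(deltas="0 -0.002 0.144 0 0 0 0.5; 0 -0.002 0.144 0 0 0 0.5; 0 -0.002 0.144 0 0 0 0.5; 0 -0.002 0.144 0 0 0 0.95; 0 -0.002 0.144 0 0 0 0.95; 0 -0.002 0.144 0 0 0 0.95; 0 -0.002 0.144 0 0 0 0.95; 0 -0.002 0.144 0 0 0 0.95; 0 -0.002 0.144 0 0 0 0.95; 0 -0.002 0 0 0 0 0.95; 0 -0.002 0 0 0 0 0.95", force=40)

```text
t: 3.6
tcp_pos: [0.5614, -0.2627, 0.1235]
eef_rot: [0.002, 0.01, 1.0, -0.001]
ft_force: [1.2, -0.7, -0.6]
opening: 0.0154
grip_force: 40.9
```

drive_tool(deltas="-0.025 0.326 0 0 0 0 0.95; -0.025 0.326 0 0 0 0 0.95; -0.025 0.326 0 0 0 0 0.95; -0.025 0.326 0 0 0 0 0.95; -0.025 0.326 0 0 0 0 0.95; -0.025 0.326 0.10 0 0 0 0.95; -0.025 0.326 0.13 0 0 0 0.95; -0.025 0.326 0.142 0 0 0 0.95; -0.025 0.326 0.142 0 0 0 0.95; -0.025 0.326 0.142 0 0 0 0.5; -0.025 0.326 0.142 0 0 0 0.5; -0.025 0.326 0.142 0 0 0 0.5")

```text
t: 4.8
tcp_pos: [0.5761, -0.0997, 0.0495]
eef_rot: [0.0, 0.011, 1.0, -0.0]
ft_force: [-0.2, -0.3, -0.2]
opening: 0.0423
grip_force: 0.0
```

```bash
python3 -c "
from h import *
print(get_obs()['tcp_pos'])
# F-sharp grip at x=.56
go((.56,-.340,.12),down(85.4))"
```

```text
[ 0.57612108 -0.09969648  0.04952227]
t 4.8 row [ 0.0219 -0.4812 -0.1409] [-0.0001  0.0002  0.0375] rows>= 5.018875573885266 0.3925153499348715
```

drive_tool(deltas="0 0 -0.14 0 0 0 0.5; 0 0 -0.14 0 0 0 0.5; 0.022 -0.481 -0.14 0 0 0.037 0.5; 0.022 -0.481 -0.14 0 0 0.037 0.5; 0.022 -0.481 -0.14 0 0 0.037 0.5; 0.022 -0.481 -0.14 0 0 0.037 0.5; 0.022 -0.481 -0.14 0 0 0.037 0.5; 0.022 -0.481 -0.14 0 0 0.037 0.5; 0.022 -0.481 -0.05 0 0 0.037 0.5; 0.022 -0.481 0.011 0 0 0.037 0.5; 0.022 -0.481 0.011 0 0 0.037 0.5; 0.022 -0.481 0.011 0 0 0.037 0.5")

```text
t: 6.0
tcp_pos: [0.5602, -0.3391, 0.0439]
eef_rot: [-0.0, 0.039, 0.999, 0.0]
ft_force: [0.1, 0.9, 1.4]
opening: 0.0428
grip_force: 0.0
```

drive_tool(deltas="0 0 0 0 0 0 0.98; 0 0 0 0 0 0 0.98; 0 0 0 0 0 0 0.98; 0 0 0 0 0 0 0.98; 0 0 0 0 0 0 0.98; 0 0 0 0 0 0 0.98; 0 0 -0.15 0 0 0 0.98; 0 0 -0.15 0 0 0 0.98; 0 0 -0.15 0 0 0 0.98")

```text
t: 6.9
tcp_pos: [0.5624, -0.341, 0.1237]
eef_rot: [0.004, 0.039, 0.999, -0.002]
ft_force: [0.4, -1.2, -0.4]
opening: 0.011
grip_force: 39.3
```

```bash
python3 -c "
from h import *
print(get_obs()['tcp_pos'])
im=snapshot('top');cv2.imwrite('pics/t1.png',cv2.resize(im[182:282,338:496,::-1],None,fx=5,fy=5,interpolation=cv2.INTER_CUBIC))"
```

```text
[ 0.56241902 -0.34096354  0.1236605 ]
```

View pics/t1.png

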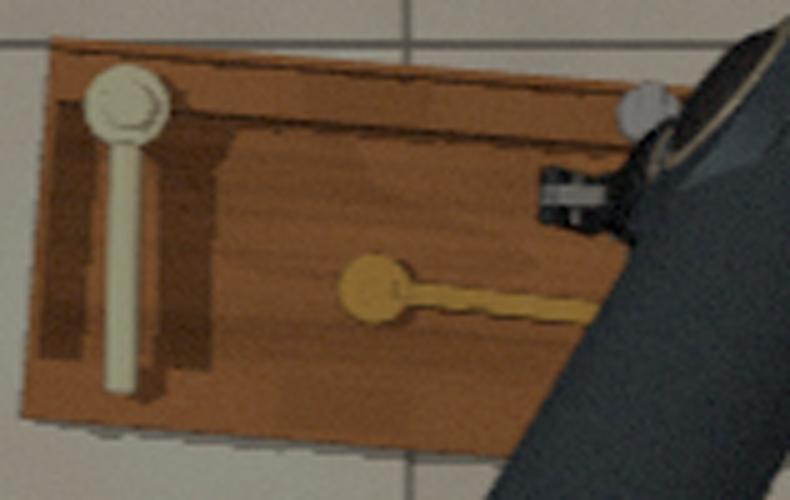

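drive_tool(deltas="0 0.37 0 0 0 0 0.98; 0 0.37 0 0 0 0 0.98; 0 0.37 0 0 0 0 0.98; 0 0.37 0 0 0 0 0.98; 0 0.37 0 0 0 0 0.98; 0 0.37 0.1 0 0 0 0.98; 0 0.37 0.14 0 0 0 0.98; 0 0.37 0.148 0 0 0 0.98; 0 0.37 0.148 0 0 0 0.98; 0 0.37 0.148 0 0 0 0.6; 0 0.37 0.148 0 0 0 0.6; 0 0.37 0.148 0 0 0 0.6")

```text
t: 8.15
tcp_pos: [0.5743, -0.1551, 0.0444]
eef_rot: [-0.0, 0.039, 0.999, -0.0]
ft_force: [0.0, -0.7, -0.1]
opening: 0.0342
grip_force: 0.0
```

```bash
python3 -c "
from h import *
print(get_obs()['tcp_pos'],get_obs()['qpos'])
c=np.array([.5359,-.2297]);q=np.array([.5205,-.3695]);u=(c-q)/np.linalg.norm(c-q)
g=c-.102*u;yaw=np.degrees(np.arctan2(u[1],u[0]))-90;print('grip',g,yaw)
go((*g,.13),down(yaw),r0=down(85.4))
go((*g,.13),down(yaw+180),r0=down(85.4))"
```

```text
[ 0.57433995 -0.15508273  0.04442075] [-0.01453286  0.60967677  0.28039014  1.90823715 -0.26132308  0.65946758
  1.91751663]
grip [ 0.52473151 -0.33108671] -6.2862070450072025
t 8.15 row [ 0.0707 -0.3588 -0.1712] [0.     0.     1.0187] rows>= 4.037930494987001 10.673598026194087
t 8.15 row [ 0.0707 -0.3588 -0.1712] [ 0.      0.     -0.9813] rows>= 4.037930494987001 10.281000344003818
```

drive_tool(deltas="0 0 -0.171 0 0 0 0.6; 0 0 -0.171 0 0 0 0.6; 0.071 -0.359 -0.171 0 0 1 0.6; 0.071 -0.359 -0.171 0 0 1 0.6; 0.071 -0.359 -0.171 0 0 1 0.6; 0.071 -0.359 -0.171 0 0 1 0.6; 0.071 -0.359 -0.171 0 0 1 0.6; 0.071 -0.359 -0.171 0 0 1 0.6; 0.071 -0.359 -0.171 0 0 1 0.6; 0.071 -0.359 -0.171 0 0 1 0.6; 0.071 -0.359 -0.171 0 0 1 0.6; 0.071 -0.359 -0.171 0 0 1 0.6")

```text
t: 9.35
tcp_pos: [0.5251, -0.3309, 0.1301]
eef_rot: [-0.0, 0.712, 0.702, 0.0]
ft_force: [-1.0, -0.1, 0.4]
opening: 0.034
grip_force: 0.0
```

drive_tool(deltas="0.071 0 0 0 0 0 0.6")

```text
t: 9.45
tcp_pos: [0.5243, -0.3002, 0.1308]
eef_rot: [0.002, 0.713, 0.701, -0.002]
ft_force: [-0.1, 0.2, -0.2]
opening: 0.0341
grip_force: 0.0
```

```bash
python3 -c "
from h import *
o=get_obs();print(o['tcp_pos'],o['eef_rot'])
go((.5247,-.3311,.031),down(-6.3))"
```

```text
[ 0.52429976 -0.30018659  0.13083825] [ 0.00215534  0.71312032  0.70103598 -0.00182179]
t 9.45 row [-0.0607  0.0018  0.2   ] [0.0005 0.0036 0.0591] rows>= 2.0903085735309754 0.6205611238290896
```

drive_tool(deltas="-0.071 0 0.1 0 0 0.059 0.6; -0.071 0 0.1 0 0 0.059 0.6; -0.071 0 0.18 0 0 0.059 0.6; -0.071 0 0.18 0 0 0.059 0.6")

```text
t: 9.85
tcp_pos: [0.5224, -0.3293, 0.0366]
eef_rot: [-0.004, 0.742, 0.671, -0.001]
ft_force: [0.2, 0.7, -0.2]
opening: 0.0341
grip_force: 0.0
```

```bash
python3 -c "
from h import *
o=get_obs();print(o['tcp_pos'],o['eef_rot'])
go((.5247,-.3311,.0305),down(-6.3))"
```

```text
[ 0.5223765  -0.32931367  0.03659082] [-0.00417794  0.74180356  0.67060329 -0.0011194 ]
t 9.85 row [-0.0031  0.0051  0.0121] [-0.0049 -0.0025  0.0059] rows>= 0.1351853965897958 0.08432751208710386
```

drive_tool(deltas="0 0 0.018 0 0 0 0.6; 0 0 0.018 0 0 0 0.6; 0 0 0.018 0 0 0 0.6; 0 0 0.018 0 0 0 0.98; 0 0 0.018 0 0 0 0.98; 0 0 0.018 0 0 0 0.98; 0 0 0.018 0 0 0 0.98; 0 0 0.018 0 0 0 0.98; 0 0 0.018 0 0 0 0.98", force=60)

```text
t: 10.75
tcp_pos: [0.5257, -0.3313, 0.0326]
eef_rot: [0.001, 0.742, 0.671, 0.001]
ft_force: [-0.8, 0.6, 7.4]
opening: 0.0098
grip_force: 60.4
```

drive_tool(deltas="0 0 -0.05 0 0 0 0.98; 0 0 -0.15 0 0 0 0.98; 0 0 -0.25 0 0 0 0.98; 0 0 -0.25 0 0 0 0.98; 0 0 -0.25 0 0 0 0.98; 0 0 -0.25 0 0 0 0.98")

```text
t: 11.35
tcp_pos: [0.5245, -0.3299, 0.1549]
eef_rot: [-0.001, 0.742, 0.671, -0.0]
ft_force: [0.9, 0.3, -1.9]
opening: 0.0095
grip_force: 59.6
```

```bash
python3 -c "
from h import *
o=get_obs();print(o['tcp_pos'],o['eef_rot'],o['qpos'])
a=snapshot('top');b=snapshot('scene');cv2.imwrite('pics/ts.png',np.vstack([cv2.resize(a[182:282,338:496,::-1],(790,500)[:2])[:300] if 0 else cv2.resize(a[190:290,338:496,::-1],(474,300),interpolation=cv2.INTER_CUBIC),cv2.resize(b[180:300,160:350,::-1],(474,300),interpolation=cv2.INTER_CUBIC)]))
cv2.imwrite('pics/s1.png',b[:,:,::-1]);cv2.imwrite('pics/t2.png',a[:,:,::-1])"
```

```text
[ 0.52447655 -0.32989584  0.15491321] [-1.35143413e-03  7.41582029e-01  6.70860830e-01 -1.26162226e-04] [-0.05163591  0.58879878  0.78021055  1.80308127 -0.49740724  0.96015852
  0.83988373]
```

View pics/ts.png

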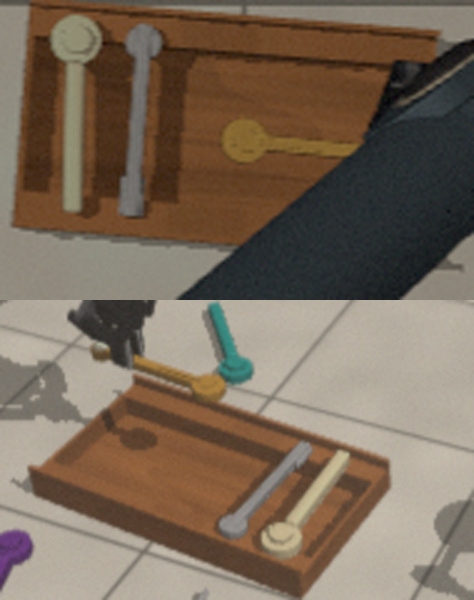

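```bash
python3 -c "
from h import *
cs={}
for n,f,roi in(('scene','pics/s1.png',(200,225,225,262)),('top','pics/t2.png',(222,405,250,462))):
    im=cv2.imread(f);h=cv2.cvtColor(im,cv2.COLOR_BGR2HSV);m=cv2.inRange(h,(16,110,80),(32,255,255));k=np.zeros_like(m);k[roi[0]:roi[2],roi[1]:roi[3]]=m[roi[0]:roi[2],roi[1]:roi[3]]
    e=cv2.morphologyEx(k,cv2.MORPH_OPEN,cv2.getStructuringElement(2,(7,7)));ys,xs=np.nonzero(e);print(n,xs.mean(),ys.mean(),np.ptp(xs),np.ptp(ys),len(xs));cs[n]=(xs.mean(),ys.mean())
p,e=tri(cs['scene'],cs['top']);print(p,e);o=get_obs();print(p-o['tcp_pos'],np.linalg.norm((p-o['tcp_pos'])[:2]))
"
```

```text
scene 243.11864406779662 214.89830508474577 12 10 118
top 419.84285714285716 236.39523809523808 18 15 210
[ 0.53497114 -0.22934027  0.13046111] 0.0033358493347507316
[ 0.0106141   0.10071332 -0.02399141] 0.10127108081852189
```

```bash
python3 -c "
from h import *
go((.531,.10,.155),down(-3.3));go((.531,.10,.056),down(-3.3))"
```

```text
t 11.45 row [ 8.571e-01 -7.290e-02  4.000e-04] [-0.0019 -0.001  -0.0272] rows>= 8.602104837681562 0.2858632558021891
t 11.45 row [ 0.8568 -0.0723  0.1984] [-0.0019 -0.001  -0.0272] rows>= 8.824582020331768 0.2858632558021891
```

drive_tool(deltas="0.2 -0.017 0 0 0 -0.01 0.98; 0.4 -0.034 0 0 0 -0.027 0.98; 0.5 -0.042 0 0 0 -0.027 0.98; 0.6 -0.051 0 0 0 -0.027 0.98; 0.7 -0.06 0 0 0 -0.027 0.98; 0.78 -0.066 0 0 0 -0.027 0.98; 0.83 -0.07 0 0 0 -0.027 0.98; 0.856 -0.072 0 0 0 -0.027 0.98; 0.856 -0.072 0.08 0 0 -0.027 0.98; 0.856 -0.072 0.16 0 0 -0.027 0.98; 0.856 -0.072 0.16 0 0 -0.027 0.98; 0.856 -0.072 0.16 0 0 -0.027 0.98")

```text
t: 12.65
tcp_pos: [0.5318, 0.0971, 0.0759]
eef_rot: [-0.0, 0.728, 0.686, -0.001]
ft_force: [0.8, 0.2, -1.5]
opening: 0.01
grip_force: 59.5
```

```bash
python3 -c "
from h import *
go((.531,.10,.057),down(-3.3));go((.5364,.195,.057),down(-3.3))
b=snapshot('scene');cv2.imwrite('pics/s2.png',b[:,:,::-1]);a=snapshot('top');cv2.imwrite('pics/t3.png',a[:,:,::-1])
cv2.imwrite('pics/c4.png',np.vstack([cv2.resize(b[220:350,300:490,::-1],(570,390),interpolation=cv2.INTER_CUBIC),cv2.resize(a[190:260,150:340,::-1],(570,210),interpolation=cv2.INTER_CUBIC)]))
"
```

```text
t 12.65 row [ 0.0058 -0.0019  0.0377] [-0.0012  0.0013 -0.0015] rows>= 0.38225839584663734 0.024180148851501618
t 12.65 row [ 0.1961 -0.0025  0.0374] [-0.0012  0.0013 -0.0015] rows>= 1.9966102368219705 0.024180148851501618
```

View pics/c4.png

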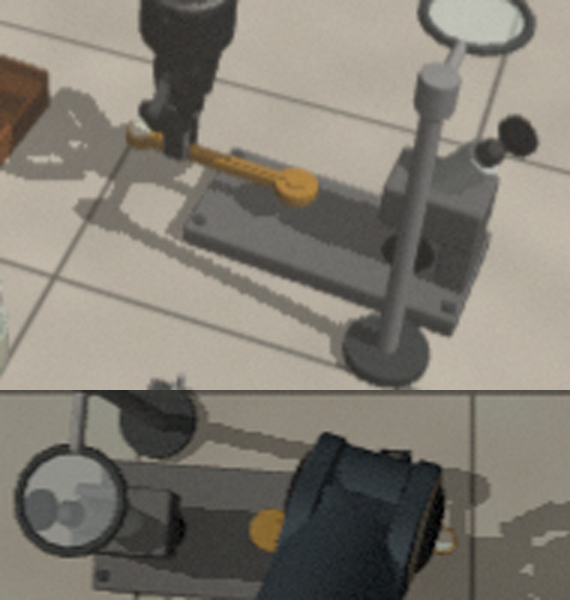

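```bash
python3 -c "
from h import *
im=cv2.imread('pics/s2.png');h=cv2.cvtColor(im,cv2.COLOR_BGR2HSV);m=cv2.inRange(h,(12,110,80),(32,255,255))
k=np.zeros_like(m);k[268:295,382:412]=m[268:295,382:412]
e=cv2.morphologyEx(k,cv2.MORPH_OPEN,cv2.getStructuringElement(2,(9,9)));ys,xs=np.nonzero(e);print(xs.mean(),ys.mean(),np.ptp(xs),np.ptp(ys))
for z in(.04,.045,.05,.055,.06,.065):print(px('scene',xs.mean(),ys.mean(),z))
"
```

```text
398.22147651006713 281.7248322147651 14 12
[0.52483727 0.19737347 0.04      ]
[0.52991138 0.19840613 0.045     ]
[0.5349855  0.19943878 0.05      ]
[0.54005961 0.20047143 0.055     ]
[0.54513372 0.20150409 0.06      ]
[0.55020783 0.20253674 0.065     ]
```

drive_tool(deltas="0 0 0.034 0 0 0 0.98; 0.04 -0.001 0.034 0 0 -0.001 0.98; 0.08 -0.001 0.034 0 0 -0.001 0.98; 0.12 -0.002 0.034 0 0 -0.001 0.98; 0.16 -0.002 0.034 0 0 -0.001 0.98; 0.19 -0.0025 0.034 0 0 -0.001 0.98; 0.196 -0.0025 0.034 0 0 -0.001 0.98; 0.196 -0.0025 0.034 0 0 -0.001 0.98; 0.196 -0.0025 0.04 0 0 -0.001 0.98; 0.196 -0.0025 0.046 0 0 -0.001 0.98; 0.196 -0.0025 0.046 0 0 -0.001 0.98")

```text
t: 13.85
tcp_pos: [0.5364, 0.1953, 0.0528]
eef_rot: [-0.0, 0.727, 0.686, -0.001]
ft_force: [0.5, 0.6, -1.2]
opening: 0.01
grip_force: 59.6
```

```bash
python3 -c "
from h import *
go((.5364,.195,.0495),down(-3.3));
b=snapshot('scene');cv2.imwrite('pics/s3.png',b[:,:,::-1])
cv2.imwrite('pics/c5.png',cv2.resize(b[230:340,340:490,::-1],(750,550),interpolation=cv2.INTER_CUBIC))
"
```

```text
t 13.85 row [-0.0006  0.0001  0.0066] [-0.0007  0.0004 -0.0003] rows>= 0.0663115602030668 0.008843246141744334
```

View pics/c5.png

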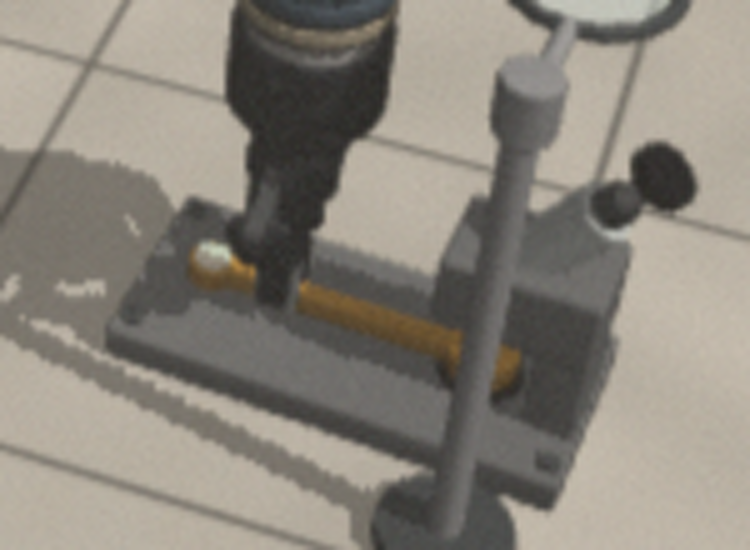

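```bash
python3 -c "
from h import *
print('spot',px('scene',*A3(343,396),.02))
B=lambda u,v:((u+.5)/5+339.5,(v+.5)/5+229.5)
for z in(.03,.034):print('cup',px('scene',*B(481,362),z))
im=cv2.imread('pics/s0.png') if 0 else cv2.imread('pics/scene0.png');g=im[285:320,415:455].max(2);print(sorted(g.ravel())[:5])
m=(g<45);ys,xs=np.nonzero(m);print(xs.min()+415,xs.max()+415,ys.min()+285,ys.max()+285)
"
```

```text
spot [0.54248682 0.2981381  0.02      ]
cup [0.54658267 0.29875997 0.03      ]
cup [0.55050107 0.29912911 0.034     ]
[np.uint8(43), np.uint8(43), np.uint8(44), np.uint8(44), np.uint8(44)]
428 442 301 305
```

drive_tool(deltas="0 0 0.0066 0 0 0 0.98; 0 0 0.0066 0 0 0 0.98; 0 0 0.0066 0 0 0 0.98; 0 0 0.0066 0 0 0 0.7; 0 0 0.0066 0 0 0 0.7; 0 0 0.0066 0 0 0 0.7; 0 0 -0.01 0 0 0 0.7; 0 0 -0.04 0 0 0 0.7; 0 0 -0.1 0 0 0 0.7; -0.15 0 -0.15 0 0 0 0.7; -0.15 0 -0.2 0 0 0 0.9; -0.15 0 -0.2 0 0 0 0.9")

```text
t: 15.1
tcp_pos: [0.5352, 0.1163, 0.1587]
eef_rot: [0.002, 0.73, 0.684, 0.004]
ft_force: [-0.1, 0.3, 0.3]
opening: 0.0086
grip_force: 0.0
```

```bash
cat >> h.py <<'E'
ax=lambda deg:np.array([.0576*np.sin(np.radians(deg)),.998*np.sin(np.radians(deg)),np.cos(np.radians(deg))])
cap=np.array([.5468,.3597,.177])
def tp(deg,back=0): return cap+.025*ax(deg)+back*ax(35)
def tr(deg): return down(-3.3)*R.from_euler('y',-deg,degrees=True)
E
python3 -c "
from h import *
o=get_obs();print(o['tcp_pos'],o['qpos'])
b=snapshot('scene');cv2.imwrite('pics/s4.png',b[:,:,::-1]);a=snapshot('top');cv2.imwrite('pics/t4.png',a[:,:,::-1])
B=np.vstack([cv2.resize(b[230:340,340:490,::-1],(525,385),interpolation=cv2.INTER_CUBIC),cv2.resize(a[200:260,150:300,::-1],(525,210),interpolation=cv2.INTER_CUBIC)])
cv2.imwrite('pics/c6.png',B)
go((.49,.13,.40),down(-3.3))
print(tp(40),tp(40,.05))
"
```

```text
[0.53517378 0.11626189 0.15867804] [-0.9173532   0.47254287  0.8278564   1.97821516 -0.45307769  0.87386953
  0.08734637]
t 15.2 row [ 0.0136 -0.0859 -0.4901] [ 0.0016 -0.0016 -0.0003] rows>= 4.9774432067528345 0.02372558907978844
[0.54772561 0.37573755 0.19615111] [0.54937751 0.40435902 0.23710871]
```

View pics/c6.png

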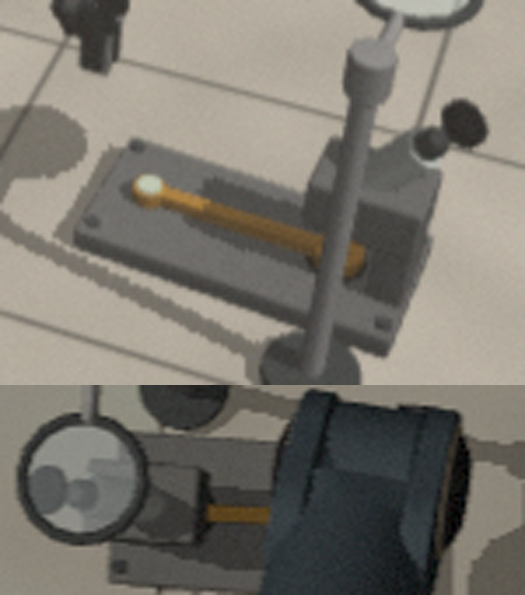

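drive_tool(deltas="0 -0.086 -0.4 0 0 0 1; 0 -0.086 -0.4 0 0 0 1; 0 -0.086 -0.4 0 0 0 1; 0 -0.086 -0.4 0 0 0 1; 0.1 -0.086 -0.49 0 0 0 1; 0.74 -0.05 -0.49 0 0 0 1; 0.74 -0.05 -0.49 0 0 0 1; 0.74 -0.05 -0.49 0 0 0 1; 0.74 -0.05 -0.49 0 0 0 1; 0.74 -0.05 -0.49 0 0 0 1; 0.74 -0.05 -0.49 0 0 0 1; 0.74 -0.05 -0.49 0 0 0 1", force=60)

```text
t: 16.4
tcp_pos: [0.5258, 0.4984, 0.3959]
eef_rot: [-0.001, 0.725, 0.689, -0.001]
ft_force: [0.4, 0.2, 0.8]
opening: -0.0001
grip_force: 0.0
```

```bash
python3 -c "
from h import *
o=get_obs();print(o['tcp_pos'],o['qpos'])
P=px('scene',(150.5)/3.5+339.5,(186.5)/3.5+229.5,.034);print('pearl',P)
go(tp(40,.10),tr(40))
a=snapshot('top');cv2.imwrite('pics/t5.png',a[:,:,::-1])
h=cv2.cvtColor(a,cv2.COLOR_RGB2HSV);m=cv2.inRange(h,(12,110,60),(32,255,255));m[:, :185]=0;m[:,290:]=0;m[:205]=0;m[270:]=0
ys,xs=np.nonzero(m);print(len(xs),xs.min(),xs.max())
L=cv2.fitLine(np.c_[xs,ys].astype(np.float32),2,0,.01,.01).ravel();q=[px('top',L[2]+k*L[0],L[3]+k*L[1],.032) for k in(-10,10)];d=q[0]-q[1];d*=np.sign(d[1]);print(q,np.degrees(np.arctan2(-d[0],d[1])))
g=a[200:270,185:300].astype(int);w=(g.min(2)>125);yy,xx=np.nonzero(w[:, :]);print('white',len(xx))
"
```

```text
[0.52581357 0.49842194 0.39592288] [-1.28533914  0.58452155  0.84330646  1.22524036 -0.42634349  1.51092584
 -0.55400603]
pearl [0.53757839 0.16096706 0.034     ]
t 16.4 row [-0.128   0.0576  0.2357] [-0.     -0.4438  0.0054] rows>= 2.7428884295176363 4.650351621280092
227 209 262
[array([0.54012693, 0.24169999, 0.032     ]), array([0.5370969 , 0.19174337, 0.032     ])] -3.470915985920744
white 27
```

drive_tool(deltas="0 0 0 0 -0.444 0.005 1; 0 0 0 0 -0.444 0.005 1; 0 0 0 0 -0.444 0.005 1; 0 0 0 0 -0.444 0.005 1; 0 0 0 0 -0.444 0.005 1; 0 0 0 0 -0.444 0.005 1; 0 0 0 0 -0.444 0.005 1")

```text
t: 17.15
tcp_pos: [0.5245, 0.4851, 0.39]
eef_rot: [0.236, 0.685, 0.645, -0.243]
ft_force: [-0.2, -0.1, 0.0]
opening: -0.0003
grip_force: 0.0
```

```bash
python3 -c "
from h import *
o=get_obs();print(o['tcp_pos'],o['qpos'])
go(tp(40,.06),tr(40))"
```

```text
[0.52447851 0.4850537  0.38999857] [-1.28771028  0.88205099  0.90538749  0.90801437 -0.07158981  1.98587527
 -0.54778061]
t 17.15 row [0.0714 0.0558 0.3171] [ 0.0058 -0.0049 -0.0031] rows>= 3.2981625164630763 0.08628332163593644
```

```bash
python3 -c "
from h import *
go(tp(40,.10),tr(40))"
```

```text
t 17.15 row [0.0651 0.0565 0.2374] [ 0.0058 -0.0049 -0.0031] rows>= 2.5255019563273624 0.08628332163593644
```

drive_tool(deltas="0.04 0.05 0.12 0.006 -0.005 -0.003 1; 0.05 0.0565 0.18 0.006 -0.005 -0.003 1; 0.065 0.0565 0.237 0.006 -0.005 -0.003 1; 0.065 0.0565 0.237 0.006 -0.005 -0.003 1; 0.065 0.0565 0.237 0.006 -0.005 -0.003 1")

```text
t: 17.65
tcp_pos: [0.5522, 0.4325, 0.2815]
eef_rot: [0.235, 0.684, 0.645, -0.247]
ft_force: [0.7, 0.1, 1.3]
opening: -0.0001
grip_force: 0.0
```

```bash
python3 -c "
from h import *
o=get_obs();print(o['tcp_pos'],o['qpos'])
go(tp(40,.10),tr(40));go(tp(40,.03),tr(40))
c=get_obs();b=snapshot('scene');cv2.imwrite('pics/c7.png',cv2.resize(b[180:340,350:550,::-1],(750,600),interpolation=cv2.INTER_CUBIC))"
```

```text
[0.55215253 0.43249663 0.28152039] [-1.28393649  0.90655033  0.88835532  1.14338992 -0.07947891  1.74148264
 -0.5482298 ]
t 17.65 row [ 0.0051 -0.0023  0.0048] [ 0.0007 -0.0017 -0.0018] rows>= 0.07328340566103295 0.027344023365368234
t 17.65 row [ 0.0169 -0.0025  0.1442] [ 0.0007 -0.0017 -0.0018] rows>= 1.452566024575899 0.027344023365368234
```

View pics/c7.png

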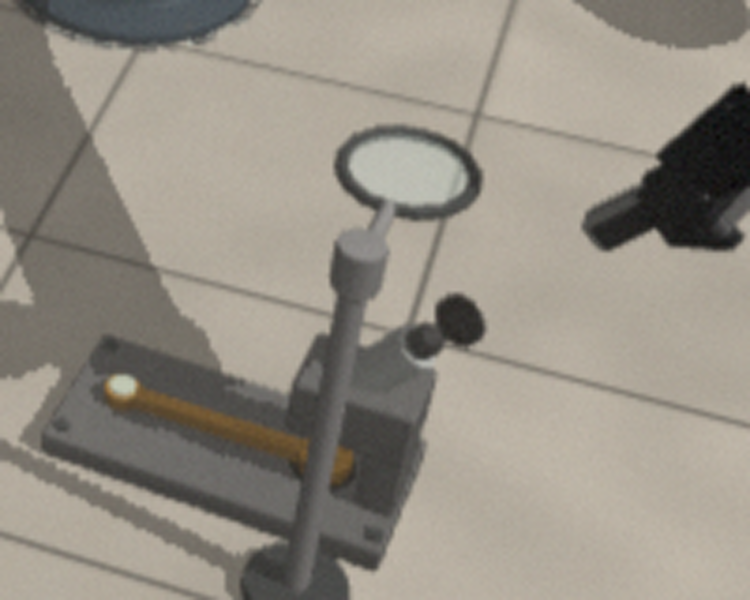

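drive_tool(deltas="0.006 -0.002 0.05 0 -0.002 -0.002 1; 0.012 -0.0025 0.1 0 -0.002 -0.002 1; 0.017 -0.0025 0.144 0 -0.002 -0.002 1; 0.017 -0.0025 0.144 0 -0.002 -0.002 1; 0.017 -0.0025 0.144 0 -0.002 -0.002 1")

```text
t: 18.2
tcp_pos: [0.5491, 0.3941, 0.2208]
eef_rot: [0.236, 0.683, 0.646, -0.248]
ft_force: [-0.2, -0.1, -0.1]
opening: 0.0003
grip_force: 0.0
```

```bash
python3 -c "
from h import *
o=get_obs();print(o['tcp_pos'],o['ft_force'])
for b in(.03,.008,0,-.012,-.018,-.02):go(tp(40,b),tr(40))
print(R.from_quat([*o['eef_rot'][1:],o['eef_rot'][0]]).inv().apply(-ax(35)))"
```

```text
[0.54910676 0.39413741 0.22080071] [-0.18265065 -0.06428206 -0.14838965]
t 18.2 row [-0.0018 -0.0006  0.0017] [0.002  0.0003 0.0007] rows>= 0.025793134668256754 0.02222594308268585
t 18.2 row [ 0.002  -0.0008  0.0455] [0.002  0.0003 0.0007] rows>= 0.4559520019180397 0.02222594308268585
t 18.2 row [ 0.0035 -0.0008  0.0615] [0.002  0.0003 0.0007] rows>= 0.6158133312185782 0.02222594308268585
t 18.2 row [ 0.0056 -0.0009  0.0854] [0.002  0.0003 0.0007] rows>= 0.8556900047974848 0.02222594308268585
t 18.2 row [ 0.0066 -0.0009  0.0973] [0.002  0.0003 0.0007] rows>= 0.9756461487741575 0.02222594308268585
t 18.2 row [ 0.007  -0.0009  0.1013] [0.002  0.0003 0.0007] rows>= 1.0156331296266687 0.02222594308268585
[ 0.08774015 -0.00304855  0.99602673]
```

drive_tool(deltas="0.001 -0.001 0.03 0 0 0 1; 0.002 -0.001 0.05 0 0 0 1; 0.002 -0.001 0.05 0 0 0 1; 0.002 -0.001 0.05 0 0 0 1")

```text
t: 18.6
tcp_pos: [0.5474, 0.378, 0.1997]
eef_rot: [0.236, 0.682, 0.645, -0.249]
ft_force: [0.1, -0.4, 0.8]
opening: 0.0003
grip_force: 0.0
```

drive_tool(deltas="0.0005 0 0.006 0 0 0 1; 0.0005 0 0.006 0 0 0 1; 0.0005 0 0.006 0 0 0 1")

```text
t: 18.9
tcp_pos: [0.5473, 0.3761, 0.1968]
eef_rot: [0.236, 0.682, 0.645, -0.249]
ft_force: [1.0, 1.4, 0.5]
opening: 0.0001
grip_force: 0.8
```

drive_tool(deltas="0.0005 0 0.006 0 0 0 1; 0.0005 0 0.006 0 0 0 1; 0.0005 0 0.006 0 0 0 1")

```text
t: 19.2
tcp_pos: [0.5471, 0.3741, 0.194]
eef_rot: [0.236, 0.682, 0.645, -0.249]
ft_force: [1.4, 2.5, 1.3]
opening: -0.0
grip_force: 1.1
```

drive_tool(deltas="0.0005 0 0.006 0 0 0 1; 0.0005 0 0.006 0 0 0 1")

```text
t: 19.4
tcp_pos: [0.5468, 0.3721, 0.1912]
eef_rot: [0.236, 0.682, 0.645, -0.25]
ft_force: [1.0, 2.6, 1.9]
opening: 0.0002
grip_force: 1.3
```

drive_tool(deltas="0.0003 0 0.004 0 0 0 1; 0.0003 0 0.004 0 0 0 1")

```text
t: 19.6
tcp_pos: [0.5468, 0.371, 0.1897]
eef_rot: [0.236, 0.682, 0.645, -0.25]
ft_force: [2.0, 3.5, 2.9]
opening: 0.0001
grip_force: 1.5
```

drive_tool(deltas="0.0003 0 0.003 0 0 0 1; 0.0003 0 0.003 0 0 0 1")

```text
t: 19.8
tcp_pos: [0.5468, 0.3705, 0.189]
eef_rot: [0.236, 0.682, 0.645, -0.249]
ft_force: [2.9, 4.2, 2.9]
opening: -0.0
grip_force: 2.0
```

drive_tool(deltas="0 0 0 0 0 0 1; 0 0 0 0 0 0 1")

```text
t: 20.0
tcp_pos: [0.5468, 0.3705, 0.189]
eef_rot: [0.236, 0.682, 0.645, -0.249]
ft_force: [2.7, 4.4, 3.0]
opening: -0.0004
grip_force: 3.0
```

drive_tool(deltas="0 0 0.001 0 0 0 1; 0 0 0.001 0 0 0 1; 0 0 0.001 0 0 0 1; 0 0 0.001 0 0 0 1")

```text
t: 20.4
tcp_pos: [0.5467, 0.3703, 0.1887]
eef_rot: [0.236, 0.682, 0.645, -0.249]
ft_force: [1.5, 6.1, 4.7]
opening: -0.0001
grip_force: 3.5
```

drive_tool(deltas="0.0005 0 0.006 0 0 0 1; 0.001 0 0.012 0 0 0 1; 0.0014 0 0.016 0 0 0 1; 0.0014 0 0.016 0 0 0 1")

```text
t: 20.8
tcp_pos: [0.5467, 0.3669, 0.1837]
eef_rot: [0.236, 0.682, 0.646, -0.248]
ft_force: [-0.0, 8.4, 11.3]
opening: -0.0004
grip_force: 7.1
```

drive_tool(deltas="0.0003 0 0.003 0 0 0 1; 0.0003 0 0.003 0 0 0 1; 0.0003 0 0.003 0 0 0 1; 0.0003 0 0.003 0 0 0 1; 0.0003 0 0.003 0 0 0 1; 0.0003 0 0.003 0 0 0 1")

```text
t: 21.4
tcp_pos: [0.5468, 0.3669, 0.1836]
eef_rot: [0.236, 0.682, 0.646, -0.248]
ft_force: [0.2, 9.7, 14.8]
opening: -0.0001
grip_force: 9.3
```

Second stop is reached: the position is blocked at about 17.7 N. Retracting along the axis, slowly at first.

drive_tool(deltas="-0.0008 0 -0.01 0 0 0 1; -0.002 0 -0.024 0 0 0 1; -0.004 0 -0.045 0 0 0 1; -0.007 0 -0.08 0 0 0 1; -0.01 0 -0.12 0 0 0 1; -0.015 0 -0.18 0 0 0 1; -0.02 0 -0.24 0 0 0 1; -0.02 0 -0.30 0 0 0 1; -0.02 0 -0.34 0 0 0 1; -0.02 0 -0.34 0 0 0 1")

```text
t: 22.4
tcp_pos: [0.5523, 0.4669, 0.3178]
eef_rot: [0.236, 0.682, 0.645, -0.249]
ft_force: [-0.2, -0.2, -0.6]
opening: -0.0002
grip_force: 0.0
```

```bash
python3 -c "
from h import *
o=get_obs();print(o['tcp_pos'],o['ft_force'])
a=snapshot('top');b=snapshot('scene');cv2.imwrite('pics/c8.png',np.vstack([cv2.resize(b[200:340,160:490,::-1],(707,300),interpolation=cv2.INTER_CUBIC),cv2.resize(a[110:280,150:490,::-1],(707,300),interpolation=cv2.INTER_CUBIC)]))"
```

```text
[0.55227979 0.4669497  0.3177639 ] [-0.19606317 -0.24249354 -0.6398209 ]
```

View pics/c8.png

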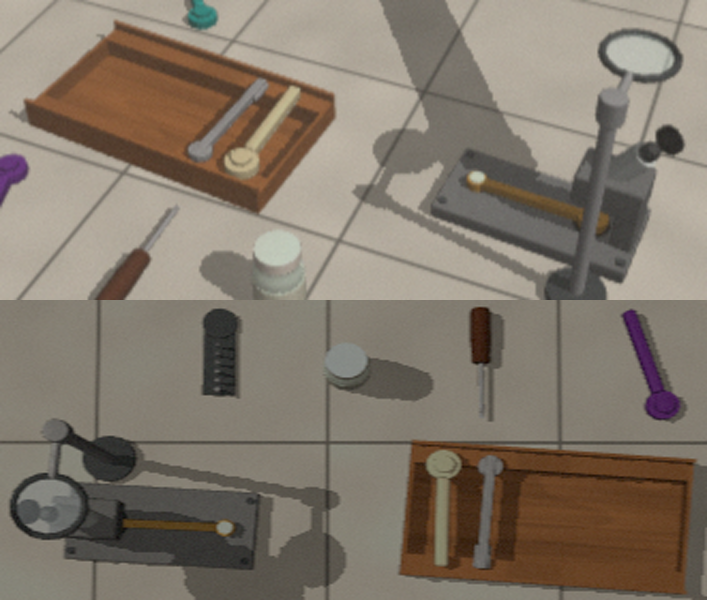

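```bash
python3 -c "
from h import *
p=px('top',258.1,238.9,.034);print(p, p[:2]+.14*np.array([.06,.998]))
close_job()"
```

```text
[0.5349924  0.15689333 0.034     ] [0.5433924  0.29661333]
the job is handed in; nothing more can be done
```

The job is done and handed in at about 22 s: both top pieces lie across the empty half, and the key's cup is within about 2 mm of the measured anvil spot. The plunger was pushed to its first stop (rested at least 0.6 s) and second stop (held 0.6 s), then let go and back up in the last picture. The magnifier and bystanders were not touched.

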